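Dust off a card case at the air-duster station and pack it

ROBOT

A 6-joint arm with a two-finger parallel gripper is mounted at the origin on the work surface. World frame = base frame: x ahead of the robot, y to its left, z up, the work surface at z = 0. Lengths are in mm, angles in rad, forces in N, time in s.
With the tool pointing down it reaches from about 300 to 775 mm from the base axis. Payload 14.6 kg.
Tool frame: the origin (TCP) lies at the very end of the fingers, on their centre line; the grasp point (between the pads) lies 19 mm behind it; z points along the fingers, y is the line along which they close (so a half turn about z gives the same grasp; the last joint's range is limited). The gripper opens to 94 mm and grips with 3 to 60 N. Pads are 16 mm wide; open, the fingers measure 119 mm over their backs; the gripper's body (75 mm by 177 mm) begins 78 mm behind the grasp point.
Start: joints at [-1.186, 0.3, 1.521, -0, 1.321, -0.067], TCP at [240.114, -494.808, 205.446] pointing down, gripper open.
Joint ranges: [-3.03, 3.03], [-0.79, 2.21], [0.23, 2.52], [-1.04, 4.18], [0, 3.07], [-2.55, 2.55]. Speed limits (rad/s): [2.22, 2.22, 2.57, 3.14, 3.14, 3.14].

INTERFACE

Orientations are given as [roll, pitch, yaw] about the fixed x, y, z axes, in that order (R = Rz(yaw) Ry(pitch) Rx(roll)).
In Python, from cell import manip, eyes, ticket gives the robot as it stands. The module is installed in compiled form; this text tells all that it offers.
- The arm moves only by the tool arm_command, never from a script. Its argument "plan" is a list of rows, each a list of 5 numbers: the opening, from -1 (shut) to 1 (fully open), then the shift along the tool's x, y, z in m, then the turn about the tool's z in rad. In form: [[jaw, dx, dy, dz, roll], ...]. A call has 1 to 20 rows; each row shifts and turns the commanded pose from where the row before left it, along the tool's axes as they then stand; what a row does not reach is not made up. A row lasts 1/8 s, in which the tool goes at most 62.5 mm and 10.7 degrees, less where a joint would pass 70% of its speed; a pose out of reach is approached as far as the arm can. A call is refused whole if a number of a shift passes 0.0625 or a number of a turn 0.188, either way. A call with a gripper value outside its range is refused whole. The fingers move at their own pace and stop on an object; "newtons" is the grip in N (left out, the last holds). Time passes only in rows, so rows that do not move let the fingers close. It gives the time, the measured TCP pose, the force, the opening and the grip force at its end, in the units of the state.
- manip.read_state(): the state, without advancing time (a new reading comes with each control period).
- eyes.camera(name): name is "scene" or "top" or "wrist"; returns a dict with "img" (384x512x3 uint8, blue, green, red), "z_map" (384x512 float32, mm along the optical axis (not along the pixel's ray), 0 where there is no reading), "fx", "fy", "cx", "cy" (pixels), "eye" and "orientation" of the camera in the world. Camera axes: x right, y down, z forward; pixel columns grow to the right and rows downward; lengths in mm; the calibration is good to about 2 mm. A picture is of the moment at which its call begins.
- ticket.sign_off(): hands the job in; it is judged then, once.
The state is a dict: "clock": time; "joints": joint angles; "qd": joint speeds; "effort": joint torques, N m; "eef_pos": TCP position; "eef_rot": TCP orientation; "wrist_force": force on the tool from outside, world axes, zero at the start; "moment": the same for the moment, N m; "finger_gap": finger opening in mm; "finger_force": force on a finger pad.
Only numpy, scipy, OpenCV 4.12 (cv2) and the standard library are available. Lean on these libraries where they do the work, as an engineer would, in place of code of your own. Each camera call takes 0.05 s, during which the arm holds its last target. There are 200 camera calls.

TASK

Lay the red card case flat in the corner-marked bay of the dust-off station, lengthwise with the marks, and let go of it. With it lying there, press the red nozzle cap of the clamped duster can fully down and let it spring back up; never press the cap while the case is not in the bay. Then set the case down flat on the bottom of the empty white carton, without dropping it and without disturbing the tape roll or the stapler.

Things in the scene. Friction and masses are not known exactly. Their poses are not given: they have to be found in the camera images.
- case: Red metal card case, a flat rounded box 54 (x) x 90 (y) x 22 (z) mm with a silver panel on top, about 0.12 kg, loose, lying flat on the table. Origin: centre of its underside; z up, y along its length. Either end may point either way.
- bay (a point): Centre of the marked bay on the fixed dust-off station's black rubber mat, 10 mm above the table. White corner marks outline 84 (x) by 120 (y) mm; the case's length goes along y, either way round. A 20 mm high backstop stands 69 mm off on the -y side; the duster can's axis is 160 mm off on the +y side. The aluminium plate is 140 x 290 mm.
- cap_top (a point): Centre of the top face of the red nozzle cap (27 mm across, 16 mm high, flat top 24 mm across), 188 mm above the table when up. It sits on a white duster can with a blue band, 52 mm across, clamped upright on the station. A short nozzle and thin white tube point towards the bay. Moves with the cap; z up.
- nozzle_cap (a joint): Travel of the sprung nozzle cap in m: 0 is up, 0.006 is fully down. Starts moving at about 1.8 N and needs about 5.4 N to be held fully down; springs back by itself.
- white_carton: Open, empty white carton, fixed, outer 160 x 160 mm, walls 45 mm high and 4 mm thick, bottom 4 mm thick, with two short flaps sloping outward on its x sides (45 mm long, up to 62 mm above the table). Origin: centre of its underside. Inside 152 x 152 mm.
- kraft_carton: Bystander: brown cardboard carton of the same size, fixed, already filled with grey and blue boxes. Origin: centre of its underside. White and brown cartons may change places.
- tape_roll: Bystander: yellow roll of tape lying flat, loose, outer diameter 96 mm, 48 mm high. Origin: centre of its underside.
- stapler: Bystander: blue stapler, loose, 36 (x) x 120 (y) x 41 (z) mm. Origin: centre of its underside.
Not all that is in view belongs to the job. Of the things like the case, leave any that is yellow; of the rest the larger one is meant.

How it is judged (in metres and radians):
On the way, in this order (a step that is already met when the one before it is completed fails the run):
1. the case lies flat in the marked bay, lengthwise, let go (x of case in the frame of bay between -0.015 and 0.015 m and y of case in the frame of bay between -0.015 and 0.015 m and z of case in the frame of bay between -0.006 and 0.006 m and angle between the y axis of case and the y axis of bay, either way round below 0.25 rad and angle between case's own z axis and vertical below 0.1 rad and contact force between the fingers and case below 0.1 N and linear speed of case below 0.02 m/s), for 0.2 s.
2. the nozzle cap is pressed fully down (over 4.5 of 6 mm) while the case lies in the bay (value of joint nozzle_cap above 0.0045 m and x of case in the frame of bay between -0.02 and 0.02 m and y of case in the frame of bay between -0.02 and 0.02 m and z of case in the frame of bay between -0.006 and 0.006 m and angle between the y axis of case and the y axis of bay, either way round below 0.3 rad), for 0.1 s.
3. the nozzle cap has sprung back up (value of joint nozzle_cap below 0.0015 m), for 0.1 s.
At the end, for the whole second after the job is handed in: The case lies flat (within 0.1 rad) on the bottom of the white carton (centre within 60 mm of the carton's centre along each side, underside within 10 mm of the carton's underside level), at rest and let go, top up; the nozzle cap is up (less than 1.5 mm down) (x of case in the frame of white_carton between -0.06 and 0.06 m and y of case in the frame of white_carton between -0.06 and 0.06 m and z of case in the frame of white_carton below 0.01 m and angle between case's own z axis and vertical below 0.1 rad and linear speed of case below 0.02 m/s and contact force between the fingers and case below 0.1 N and value of joint nozzle_cap below 0.0015 m); the robot touches nothing.
It fails at once if the cap is pressed (over 3 mm) while the case is not in the bay (more than 25 mm off centre, or more than 0.4 rad askew, or lifted) (value of joint nozzle_cap above 0.003 m and not (x of case in the frame of bay between -0.025 and 0.025 m and y of case in the frame of bay between -0.025 and 0.025 m and z of case in the frame of bay between -0.006 and 0.006 m and angle between the y axis of case and the y axis of bay, either way round below 0.4 rad)).
It fails at once if the case is dropped: out of the fingers with its underside more than 50 mm above the table (height (world z) of case above 0.05 m and contact force between the fingers and case below 0.02 N).
It fails at once if the tape roll is moved by more than 20 mm (distance of tape_roll from where it was at the start of the episode above 0.02 m).
It fails at once if the stapler is moved by more than 20 mm (distance of stapler from where it was at the start of the episode above 0.02 m).
It also fails if it takes over 67 s, if anything falls off the work surface, if the arm or the gripper's body presses on something with over 40 N, if the wrist force passes 120 N, or if a joint passes its speed limit or range.

## Working session

There is one attempt and no reset: what is moved stays moved. The work goes in short steps, Python scripts to look and compute and a tool call to move; the robot and the scene stay as the last step left them, time stands still between calls to the robot, and variables do not carry over. Pictures are saved under pics/ and viewed, at most 10 in all, crops included, and the job is handed in when it is done.

Besides the shell and the picture viewer there is one more tool, called as a command line: name --pt "numbers of a row" for each row, then --argument value for the rest. arm_command: Moves the arm, as the interface text tells. Its arguments: {"type":"object","properties":{"plan":{"type":"array"},"newtons":{"type":"number"}},"required":["plan"]}

```bash
mkdir -p pics
cat > h.py <<'E'
import numpy as np, cv2
from scipy.spatial.transform import Rotation as R
from cell import manip, eyes, ticket
def shot(n, f):
    c=eyes.camera(n); cv2.imwrite('pics/%s.png'%f,c['img']); np.savez('%s.npz'%f,**c); return c
def world(c):
    z=c['z_map']; v,u=np.mgrid[:z.shape[0],:z.shape[1]]
    p=np.stack([(u-c['cx'])/c['fx']*z,(v-c['cy'])/c['fy']*z,z],-1)
    o=np.array(c['orientation'])
    M=o if o.shape==(3,3) else (R.from_euler('xyz',o) if o.size==3 else R.from_quat(o)).as_matrix()
    return p@M.T+np.array(c['eye'])
E
python3 - <<'E'
from h import *
for n in('top','scene'):
    c=shot(n,n+'0'); print(n,c['eye'],c['orientation'],c['fx'])
print(manip.read_state())
a=cv2.imread('pics/top0.png');cv2.imwrite('pics/top0b.png',cv2.resize(a,(800,600),interpolation=cv2.INTER_CUBIC))
E
```

```text
top [ 445.79362334   18.36107567 1140.15741026] [-3.05506524 -0.02717306 -1.54348265] 387.44877238394184
scene [1197.50485642 -556.79721762 1274.22943702] [-2.48749687 -0.00977846  0.85974781] 481.75139970415063
{'clock': 0.1, 'joints': array([-1.18558984e+00,  3.00400320e-01,  1.52149779e+00,  1.65883849e-06,
        1.32068864e+00, -6.65916742e-02]), 'qd': array([-1.05344818e-03, -2.22102587e-03, -8.48213918e-05,  7.29305036e-04,
       -2.82243658e-05, -1.29598129e-03]), 'effort': array([ 1.16150084e-03, -5.32644260e+01, -3.53281546e+01,  7.09568267e-02,
        2.34990043e-02, -6.81066263e-05]), 'eef_pos': array([ 240.03874372, -494.60606508,  204.96038442]), 'eef_rot': array([-3.14060086e+00, -6.77533770e-05,  4.51797717e-01]), 'wrist_force': array([-0.80792281, -0.22862354,  0.38537805]), 'moment': array([-0.0511003 , -0.02268622,  0.05090246]), 'finger_force': 0.0, 'finger_gap': 94.04694173182003}
```

View pics/top0b.png

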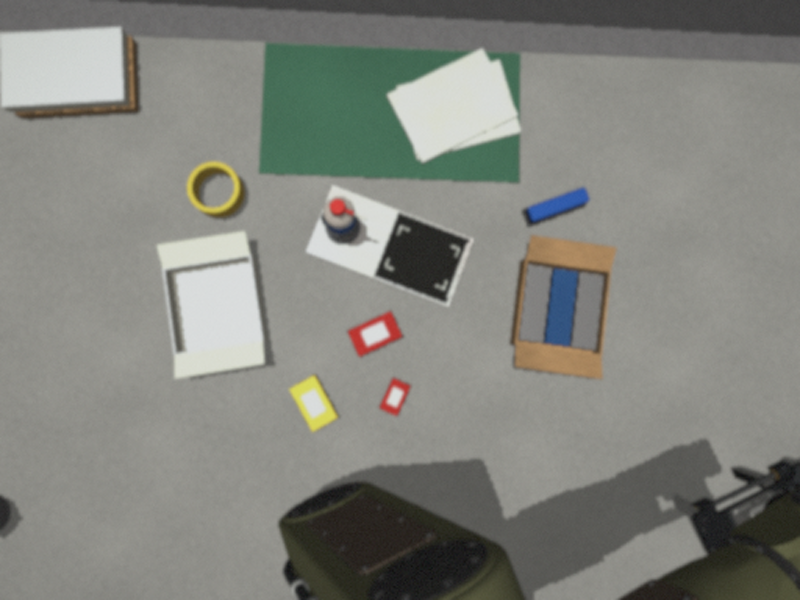

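View pics/scene0.png

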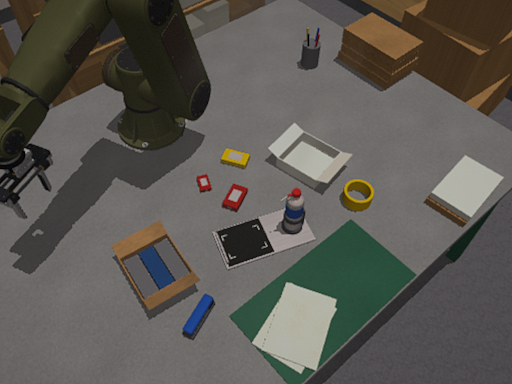

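The 800x600 top view shows three card cases: a large red one at (375,333), a small red one at (395,396) and a yellow one at (313,403). Yellow is excluded, and the larger red at (375,333) is the one meant. The bay is at about (422,257), the cap at (338,207), the white carton at (213,305), the tape at (214,188) and the stapler at (557,206).

Run:
```python
from h import *
c=dict(np.load('top0.npz')); W=world(c); im=c['img']; hsv=cv2.cvtColor(im,cv2.COLOR_BGR2HSV)
red=(((hsv[...,0]<8)|(hsv[...,0]>172))&(hsv[...,1]>150)&(hsv[...,2]>80)).astype(np.uint8)
n,l,s,ce=cv2.connectedComponentsWithStats(red)
def at(u,v):
    return W[int(round(v)),int(round(u))].round(1)
for i in range(1,n):
    if s[i,4]<40: continue
    p=W[(l==i)]; top=np.median(p[:,2]); 
    h=cv2.convexHull(p[:,:2].astype(np.float32)); print(s[i],ce[i].round(1),'z',top.round(1),cv2.minAreaRect(h))
# bay: white marks within black mat
v,u=np.mgrid[:384,:512]
def seg(u0,v0,u1,v1,zlo,zhi,f=lambda:1):
    m=(u>u0*.64)&(u<u1*.64)&(v>v0*.64)&(v<v1*.64)&(W[...,2]>zlo)&(W[...,2]<zhi)&f(); return m
g=cv2.cvtColor(im,cv2.COLOR_BGR2GRAY)
blk=seg(370,205,475,308,2,18,lambda:g<60); p=W[blk]
print('mat',blk.sum(),cv2.minAreaRect(p[:,:2].astype(np.float32)),np.median(p[:,2]))
for n,(a,b) in dict(m1=(403,217),m2=(457,250),m3=(440,287),m4=(390,263),cap=(338,206),stap=(557,206),tape=(191,188),boxes=(563,306)).items(): print(n,at(a*.64,b*.64))
w=seg(150,225,270,385,35,70); print('carton',w.sum(),cv2.minAreaRect(W[w][:,:2].astype(np.float32)))
w=seg(150,225,270,385,35,47); print('rim',w.sum(),cv2.minAreaRect(W[w][:,:2].astype(np.float32)))
w=seg(170,255,260,360,1,8,lambda:g>150); print('floor',w.sum(),cv2.minAreaRect(W[w][:,:2].astype(np.float32)))
a=im[120:275,180:330]; cv2.imwrite('pics/crop1.png',cv2.resize(a,None,fx=3.8,fy=3.8,interpolation=cv2.INTER_CUBIC))
```

```text
[212 128  12   9  67] [216.3 132.4] z 187.6 ((656.59326171875, 82.89610290527344), (26.950244903564453, 19.33562660217285), 42.523109436035156)
[224 201  32  26 251] [239.7 213.5] z 22.4 ((460.84674072265625, 19.24557876586914), (48.601070404052734, 84.51026916503906), 26.448528289794922)
mat 1579 ((607.75927734375, -64.06781005859375), (133.08486938476562, 120.26978302001953), 70.74629211425781) 10.318729147422573
m1 [681.7 -28.4  11.3]
m2 [ 622.5 -130.7    9.1]
m3 [ 550.5 -102.5    9. ]
m4 [594.8  -7.1  10. ]
cap [658.7  83.9 189.4]
stap [ 704.9 -310.7   43.4]
tape [716.2 361.8  47.7]
boxes [ 520.  -325.    36.6]Traceback (most recent call last):
  File "<stdin>", line 19, in <module>
cv2.error: OpenCV(4.12.0) /io/opencv/modules/imgproc/src/convhull.cpp:143: error: (-215:Assertion failed) total >= 0 && (depth == CV_32F || depth == CV_32S) in function 'convexHull'
```

Run:
```python
from h import *
c=dict(np.load('top0.npz')); W=world(c); im=c['img']
v,u=np.mgrid[:384,:512]
s=(u>96)&(u<176)&(v>142)&(v<246); z=W[...,2]
f=lambda m:cv2.minAreaRect(np.ascontiguousarray(W[m][:,:2],dtype=np.float32))
for lo,hi in((30,80),(1.5,9)):
    m=s&(z>lo)&(z<hi)&(c['z_map']>0); print(lo,m.sum(), f(m) if m.sum()>5 else '')
for a,b in((200,240),(215,305),(220,360),(168,310),(258,300),(205,247),(110,100)): print(a,b,W[int(b*.64),int(a*.64)].round(1),c['z_map'][int(b*.64),int(a*.64)])
a=im[120:275,180:330]; cv2.imwrite('pics/crop1.png',cv2.resize(a,None,fx=3.8,fy=3.8,interpolation=cv2.INTER_CUBIC))
```

```text
30 2231 ((506.8585205078125, 312.7118225097656), (240.8926544189453, 161.94375610351562), 10.93329906463623)
1.5 3472 ((510.23193359375, 323.9783630371094), (301.81939697265625, 228.76817321777344), 2.5724732875823975)
200 240 [619.2 334.9  64.2] 1078.8168
215 305 [505.9 318.8   8. ] 1125.3274
220 360 [407.  292.5  57.2] 1068.3278
168 310 [495.1 407.5  -0.5] 1130.6658
258 300 [515.1 232.4  38.8] 1097.5345
205 247 [606.8 328.5  54.9] 1087.2155
110 100 [874.9 519.1  47.4] 1113.3032
```

View pics/crop1.png

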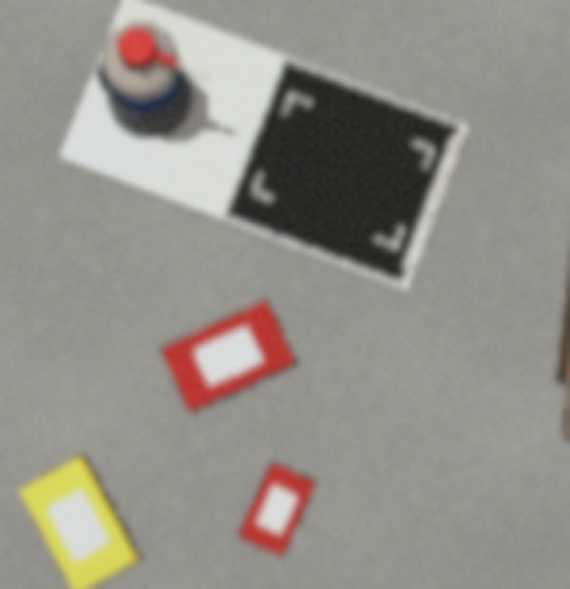

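The enlarged crop confirms it: the large red case is at (230,353), longer than the small red one at (277,508), and the yellow one is at (78,522). The bay marks are centred at about (343,170). Now I'll turn and move above the case.

arm_command --pt "1 0 0 0 -0.175" --pt "1 0 0 0 -0.175" --pt "1 0 0 0 -0.175" --pt "1 0 0 0 -0.175" --pt "1 0 0 0 -0.175" --pt "1 0 0 0 -0.175" --pt "1 0 0 0 -0.175" --pt "1 0 0 0 -0.175" --pt "1 0 0 0 -0.175" --pt "1 0.033 0.0387 0 0" --pt "1 0.033 0.0387 0 0" --pt "1 0.033 0.0387 0 0" --pt "1 0.033 0.0387 0 0" --pt "1 0.033 0.0387 0 0" --pt "1 0.033 0.0387 0 0" --pt "1 0.033 0.0387 0 0" --pt "1 0.033 0.0387 0 0" --pt "1 0.033 0.0387 0 0" --pt "1 0.033 0.0387 0 0" --pt "1 0.033 0.0387 0 0" --newtons 20

```text
clock: 2.6
eef_pos: [462.8, 20.3, 205.3]
eef_rot: [-3.141, -0.0, 2.027]
wrist_force: [1.2, -0.6, -0.9]
finger_gap: 94.3
finger_force: 0.0
```

```bash
cat >> h.py <<'E'
def to_tool(xyz, yaw=None):
    s=manip.read_state(); M=R.from_euler('xyz',s['eef_rot'])
    d=M.inv().apply(np.array(xyz,float)-s['eef_pos'])
    print('pose',s['eef_pos'].round(1),s['eef_rot'].round(3),'t',s['clock'],'tool shift',d.round(1), 'roll',None if yaw is None else round(-(yaw-s['eef_rot'][2]),3))
def redrect(c,zlo,zhi):
    W=world(c); h=cv2.cvtColor(c['img'],cv2.COLOR_BGR2HSV)
    m=(((h[...,0]<8)|(h[...,0]>172))&(h[...,1]>150)&(h[...,2]>60)&(W[...,2]>zlo)&(W[...,2]<zhi)).astype(np.uint8)
    n,l,s,ce=cv2.connectedComponentsWithStats(m)
    for i in np.where(s[:,4]>150)[0]:
        if i: print(s[i],cv2.minAreaRect(np.ascontiguousarray(W[l==i][:,:2],dtype=np.float32)),np.median(W[l==i][:,2]))
E
python3 - <<'E'
from h import *
c=shot('wrist','w1'); print(c['eye'],c['orientation']); redrect(c,17,30); to_tool([461,19,205],2.03)
E
```

```text
[425.34101218  94.93173567 384.10653811] [2.85590651e+00 3.51821253e-04 4.56254924e-01]
[ 237  145   39   62 1568] ((459.8135986328125, 19.79534149169922), (53.066864013671875, 87.81539916992188), 25.93364715576172) 21.550820333355603
pose [464.1  24.2 205.2] [ 3.141e+00 -1.000e-03  2.029e+00] t 2.65 tool shift [-3.3 -5.1  0.2] roll -0.001
```

View pics/w1.png

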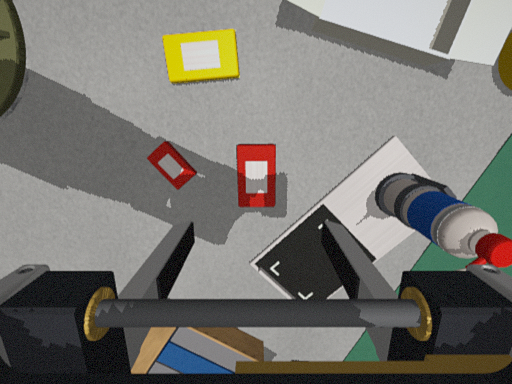

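The wrist view shows the case at (256,175) between the fingers' line, with clear room on both sides. I'll descend part-way and check.

arm_command --pt "1 -0.001 -0.003 0.03 0" --pt "1 0 0 0.04 0" --pt "1 0 0 0.04 0" --pt "1 0 0 0.03 0" --pt "1 0 0 0 0" --pt "1 0 0 0 0"

```text
clock: 3.4
eef_pos: [460.8, 16.3, 66.5]
eef_rot: [3.141, 0.001, 2.027]
wrist_force: [0.0, -0.8, 0.8]
finger_gap: 93.6
finger_force: 0.0
```

Run:
```python
from h import *
to_tool([460,19.8,4],2.0234)
```

```text
pose [460.8  16.3  66.5] [3.141e+00 1.000e-03 2.027e+00] t 3.4 tool shift [ 3.5  0.8 62.5] roll 0.003
```

arm_command --pt "1 0.0035 0.001 0.03 0.004" --pt "1 0 0 0.025 0" --pt "1 0 0 0.007 0" --pt "1 0 0 0 0" --pt "-1 0 0 0 0" --pt "-1 0 0 0 0" --pt "-1 0 0 0 0" --pt "-1 0 0 0 0" --pt "-1 0 0 0 0" --pt "-1 0 0 0 0" --pt "-1 0 0 0 0" --pt "-1 0 0 0 0" --newtons 20

```text
clock: 4.9
eef_pos: [459.7, 19.9, 3.5]
eef_rot: [3.141, 0.0, 2.023]
wrist_force: [-0.8, -0.4, 3.4]
finger_gap: 54.0
finger_force: 20.0
```

arm_command --pt "-1 0 0 -0.02 0" --pt "-1 0 0 -0.04 0" --pt "-1 0 0 -0.04 0" --pt "-1 0 0 -0.04 0.154" --pt "-1 0 0 0 0.154" --pt "-1 0 0 0 0.154" --pt "-1 0 0 0 0.154" --pt "-1 0 0 0 0.154" --pt "-1 0 0 0 0" --pt "-1 0 0 0 0"

```text
clock: 6.15
eef_pos: [459.5, 19.9, 143.3]
eef_rot: [-3.141, 0.0, 1.256]
wrist_force: [0.2, -0.3, -1.0]
finger_gap: 53.5
finger_force: 20.0
```

Run:
```python
from h import *
c=shot('wrist','w2'); print(c['eye']); to_tool([611,-66,140],1.25)
c=shot('top','t2'); cv2.imwrite('pics/t2c.png',cv2.resize(c['img'][100:220,170:330],None,fx=4,fy=4,interpolation=cv2.INTER_CUBIC))
w=cv2.imread('pics/w2.png'); t=cv2.imread('pics/t2c.png'); t=cv2.resize(t,(512,384)); cv2.imwrite('pics/both2.png',cv2.resize(np.vstack([w,t]),(450,600)) )
```

```text
[483.94959791  98.97352664 322.01729138]
pose [459.5  19.9 143.3] [-3.141  0.     1.256] t 6.2 tool shift [-34.7 170.7   3.3] roll 0.006
```

View pics/w2.png

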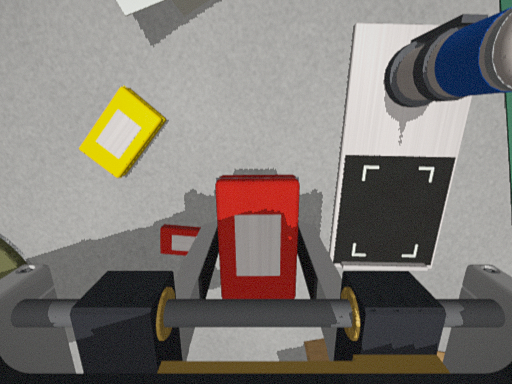

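The wrist view shows the case gripped. All four bay marks are visible, with outer corners at about (363,167), (434,167), (352,257) and (418,257).

Run:
```python
from h import *
c=dict(np.load('w2.npz')); W=world(c); g=cv2.cvtColor(c['img'],cv2.COLOR_BGR2GRAY)
v,u=np.mgrid[:384,:512]
roi=(u>344)&(u<445)&(v>160)&(v<262)&(abs(W[...,2]-10)<6)
m=roi&(g>110); # marks (white) inside mat
k=cv2.erode((cv2.morphologyEx((roi&(g<80)).astype(np.uint8),cv2.MORPH_CLOSE,np.ones((25,25)))),np.ones((3,3)))>0
m&=k
r=cv2.minAreaRect(np.ascontiguousarray(W[m][:,:2],dtype=np.float32)); print(m.sum(),r,np.median(W[m][:,2]))
for a,b in((363,167),(434,167),(352,257),(418,257)): print(W[b,a].round(1))
C=np.mean([W[b,a] for a,b in((363,167),(434,167),(352,257),(418,257))],0);print(C)
# case held
redrect(c,110,180)
```

```text
371 ((605.8668823242188, -65.40471649169922), (122.55168914794922, 85.74874877929688), 70.7503433227539) 9.720224562211001
[585.3   3.4   8.8]
[666.3 -23.1   8.2]
[ 546.9 -111.     9.1]
[ 629.9 -138.     9.1]
[607.08868951 -67.16142567   8.78348565]
[ 216  175   83  124 6756] ((458.1276550292969, 20.220428466796875), (87.58108520507812, 54.069129943847656), 72.46414184570312) 161.16590634540108
```

arm_command --pt "-1 0 0 0 0.021" --pt "-1 -0.0065 0.0335 0 0" --pt "-1 -0.0065 0.0335 0 0" --pt "-1 -0.0065 0.0335 0 0" --pt "-1 -0.0065 0.0335 0 0" --pt "-1 -0.0065 0.0335 0 0" --pt "-1 0 0 0 0" --pt "-1 0 0 0.03 0" --pt "-1 0 0 0.03 0" --pt "-1 0 0 0.02 0" --pt "-1 0 0 0.02 0" --pt "-1 0 0 0 0" --pt "-1 0 0 0 0"

```text
clock: 7.88
eef_pos: [607.1, -66.4, 44.3]
eef_rot: [3.141, -0.0, 1.232]
wrist_force: [-0.6, 0.4, -0.9]
finger_gap: 54.0
finger_force: 20.0
```

Run:
```python
from h import *
c=shot('wrist','w3'); to_tool([607,-66,14],1.235); redrect(c,40,80)
```

```text
pose [607.2 -66.4  44.5] [ 3.14  -0.     1.232] t 7.925 tool shift [ 0.3 -0.4 30.5] roll -0.003
[ 215  175   85  124 6856] ((605.7344360351562, -66.031494140625), (87.51419830322266, 54.28048324584961), 71.03108978271484) 62.11347600664682
```

View pics/w3.png

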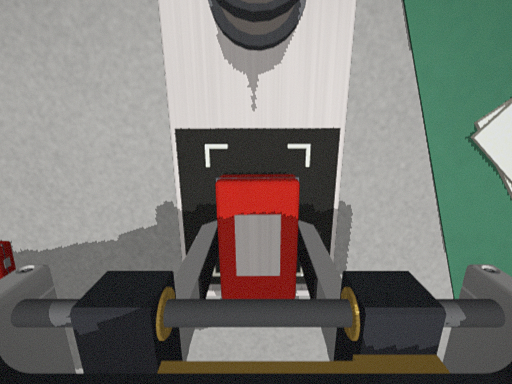

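The case at (257,240) is centred between the two far marks at (206,146) and (310,146), and square to them. I'll lower it and release.

arm_command --pt "-1 0 0 0.015 0" --pt "-1 0 0 0.01 0" --pt "-1 0 0 0.004 0" --pt "-1 0 0 0.0015 0" --pt "-1 0 0 0 0" --pt "-1 0 0 0 0"

```text
clock: 8.68
eef_pos: [606.5, -66.4, 13.4]
eef_rot: [-3.141, 0.0, 1.232]
wrist_force: [-6.0, 0.8, 8.1]
finger_gap: 54.0
finger_force: 20.0
```

arm_command --pt "0.4 0 0 0 0" --pt "0.6 0 0 0 0" --pt "1 0 0 0 0" --pt "1 0 0 0 0" --pt "1 0 0 0 0" --pt "1 0 0 0 0" --pt "1 0 0 -0.02 0" --pt "1 0 0 -0.04 0" --pt "1 0 0 -0.06 0" --pt "1 0 0 -0.06 0" --pt "1 0 0 -0.03 0" --pt "-1 0 0 0 0" --pt "-1 0 0 0 0" --pt "-1 0 0 0 0" --pt "-1 0 0 0 0"

```text
clock: 10.55
eef_pos: [606.5, -66.4, 222.1]
eef_rot: [-3.14, 0.0, 1.232]
wrist_force: [0.3, -0.4, -0.5]
finger_gap: 57.7
finger_force: 0.0
```

Run:
```python
from h import *
c=shot('wrist','w4'); redrect(c,25,40); redrect(c,183,195)
W=world(c); z=W[...,2]; print(np.argwhere((z>150)&(z<195)).shape)
to_tool([657,84,215],1.235)
for n in('top','scene'): redrect(shot(n,n+'4'),183,195)
for n in('top4','scene4'):
    c=dict(np.load(n+'.npz')); W=world(c); h=cv2.cvtColor(c['img'],cv2.COLOR_BGR2HSV)
    m=(W[...,2]>184)&(W[...,2]<192)&((h[...,0]<8)|(h[...,0]>172))&(h[...,1]>120)&(np.hypot(W[...,0]-657,W[...,1]-84)<40)
    print(n,m.sum(),W[m].mean(0) if m.any() else 0, cv2.minAreaRect(np.ascontiguousarray(W[m][:,:2],dtype=np.float32)) if m.any() else 0)
```

```text
[ 239  145   38   62 1592] ((604.3132934570312, -67.22496032714844), (89.73184204101562, 53.25566101074219), 71.64208984375) 31.563976203533315
[240   0  37  22 629] ((656.6807250976562, 78.70984649658203), (12.3895845413208, 25.233718872070312), 72.07502746582031) 187.21020873646086
(2583, 2)
pose [606.6 -66.4 222.3] [-3.14   0.     1.232] t 10.6 tool shift [158.6  -2.5   7.2] roll -0.003
top4 68 [659.24207218  85.06117063 188.2209827 ] ((658.8729248046875, 84.81230163574219), (20.819150924682617, 22.052946090698242), 20.17889404296875)
scene4 46 [660.71039291  83.00676669 187.29024176] ((658.6429443359375, 81.56059265136719), (30.326005935668945, 25.991483688354492), 42.27383041381836)
```

View pics/w4.png

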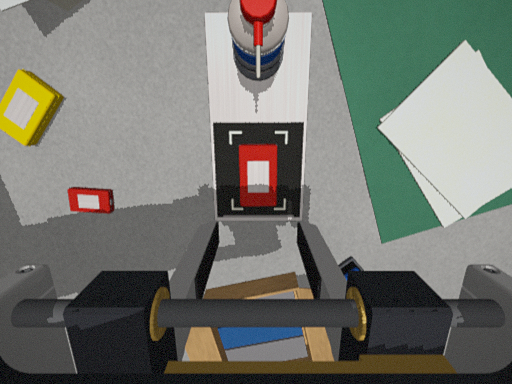

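The case lies centred in the bay at (258,176), with the marks around it. The cap is at (258,8). I'll move over the cap with the fingers shut.

arm_command --pt "-1 0.04 0 0 0" --pt "-1 0.04 0 0 0" --pt "-1 0.04 0 0 0" --pt "-1 0.0395 -0.0005 0 0" --pt "-1 0 0 0.01 0" --pt "-1 0 0 0.01 0" --pt "-1 0 0 0 0" --pt "-1 0 0 0 0"

```text
clock: 11.7
eef_pos: [659.3, 83.4, 203.3]
eef_rot: [3.141, -0.0, 1.231]
wrist_force: [0.7, 1.2, 0.9]
finger_gap: 0.7
finger_force: 0.0
```

Run:
```python
from h import *
to_tool([658.5,84.5,188],1.235); s=manip.read_state(); print(s['finger_gap'],s['wrist_force'])
```

```text
pose [659.3  83.4 203.3] [ 3.141 -0.     1.231] t 11.7 tool shift [ 0.8 -1.2 15.3] roll -0.004
0.7442948575228574 [0.73438647 1.1509694  0.90831321]
```

arm_command --pt "-1 0.0005 -0.001 0.01 0" --pt "-1 0 0 0.005 0" --pt "-1 0 0 0.003 0" --pt "-1 0 0 0.003 0" --pt "-1 0 0 0 0" --pt "-1 0 0 0 0" --pt "-1 0 0 0 0"

```text
clock: 12.58
eef_pos: [658.5, 84.9, 182.4]
eef_rot: [3.141, 0.0, 1.232]
wrist_force: [-3.0, -1.6, 5.1]
finger_gap: 0.3
finger_force: 2.6
```

arm_command --pt "-1 0 0 0.001 0" --pt "-1 0 0 0 0" --pt "-1 0 0 0 0"

```text
clock: 12.95
eef_pos: [658.5, 84.9, 182.2]
eef_rot: [3.141, -0.0, 1.232]
wrist_force: [-6.5, -1.4, 12.0]
finger_gap: 0.6
finger_force: 5.3
```

The force reached the hard stop at 12 N, so the cap is fully down. I'll lift off and go back over the case.

arm_command --pt "-1 0 0 -0.01 0" --pt "-1 0 0 -0.02 0" --pt "-1 0 0 -0.01 0" --pt "-1 0 0 0 0" --pt "-1 -0.04 0 0 0" --pt "-1 -0.04 0 0 0" --pt "-1 -0.04 0 0 0" --pt "-1 -0.0405 0 0 0" --pt "1 0 0 0 0" --pt "1 0 0 0 0" --pt "1 0 0 0 0" --pt "1 0 0 0 0" --pt "1 0 0 0 0"

```text
clock: 14.58
eef_pos: [605.2, -66.0, 220.8]
eef_rot: [-3.141, 0.0, 1.232]
wrist_force: [0.4, 0.5, 0.3]
finger_gap: 47.0
finger_force: 0.0
```

Run:
```python
from h import *
c=shot('wrist','w5'); redrect(c,25,40); redrect(c,175,195); to_tool([605,-67,14],1.244)
```

```text
[ 239  145   39   62 1614] ((604.5421752929688, -67.21531677246094), (89.37229919433594, 53.76926040649414), 71.02944946289062) 31.53006647068841
[242   0  36  46 892] ((653.543212890625, 71.57772827148438), (26.65154457092285, 24.398889541625977), 70.0782470703125) 186.40942379084038
pose [605.2 -66.1 220.9] [-3.142  0.     1.232] t 14.625 tool shift [-9.000e-01  1.000e-01  2.069e+02] roll -0.012
```

Cap is back up (top at about 187 mm) and the case hasn't moved. I'll grasp and lift it.

arm_command --pt "1 -0.001 0 0 -0.007" --pt "1 0 0 0 0" --pt "1 0 0 0.05 0" --pt "1 0 0 0.05 0" --pt "1 0 0 0.05 0" --pt "1 0 0 0.035 0" --pt "1 0 0 0.015 0" --pt "1 0 0 0.006 0" --pt "1 0 0 0 0" --pt "-1 0 0 0 0" --pt "-1 0 0 0 0" --pt "-1 0 0 0 0" --pt "-1 0 0 0 0" --pt "-1 0 0 0 0" --pt "-1 0 0 0 0" --pt "-1 0 0 0 0" --newtons 20

```text
clock: 16.62
eef_pos: [604.9, -67.4, 15.1]
eef_rot: [3.141, -0.0, 1.239]
wrist_force: [-0.3, 0.2, 2.7]
finger_gap: 53.8
finger_force: 20.0
```

arm_command --pt "-1 0 0 -0.02 0" --pt "-1 0 0 -0.04 0" --pt "-1 0 0 -0.05 0" --pt "-1 0 0 -0.05 0" --pt "-1 0 0 -0.05 0" --pt "-1 0 0 0 -0.174" --pt "-1 0 0 0 -0.174" --pt "-1 0 0 0 -0.174" --pt "-1 0.0435 -0.0027 0 0" --pt "-1 0.0435 -0.0027 0 0" --pt "-1 0.0435 -0.0027 0 0" --pt "-1 0.0435 -0.0027 0 0" --pt "-1 0.0435 -0.0027 0 0" --pt "-1 0.0435 -0.0027 0 0" --pt "-1 0.0435 -0.0027 0 0" --pt "-1 0.0435 -0.0027 0 0" --pt "-1 0.0435 -0.0027 0 0" --pt "-1 0 0 0 0" --pt "-1 0 0 0 0"

```text
clock: 19.0
eef_pos: [507.0, 312.1, 225.7]
eef_rot: [3.141, 0.0, 1.761]
wrist_force: [-0.7, -0.3, -1.8]
finger_gap: 53.4
finger_force: 20.0
```

Run:
```python
from h import *
c=shot('wrist','w6'); W=world(c); to_tool([507,313,9.5],1.761); print(manip.read_state()['finger_force'])
v,u=np.mgrid[:384,:512]
m=(W[...,2]>35)&(W[...,2]<66)&(np.hypot(W[...,0]-507,W[...,1]-313)<150)
print(m.sum(),cv2.minAreaRect(np.ascontiguousarray(W[m][:,:2],dtype=np.float32)))
```

```text
pose [507.2 311.7 225.6] [3.141 0.    1.76 ] t 19.05 tool shift [ 1.300e+00 -1.000e-01  2.161e+02] roll -0.001
19.99976634979248
8729 ((503.65191650390625, 312.07037353515625), (240.8294677734375, 158.4163360595703), 10.930832862854004)
```

View pics/w6.png

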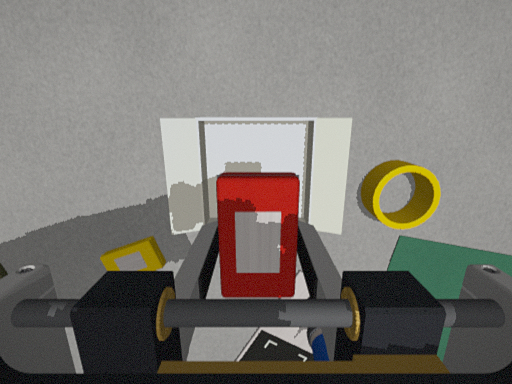

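The case at (258,235) sits square over the white carton's opening, which spans (203–310, 122+). I'll lower it.

arm_command --pt "-1 0.001 -0.0015 0.03 0" --pt "-1 0 0 0.04 0" --pt "-1 0 0 0.04 0" --pt "-1 0 0 0.04 0" --pt "-1 0 0 0.03 0" --pt "-1 0 0 0.02 0" --pt "-1 0 0 0.008 0" --pt "-1 0 0 0.004 0" --pt "-1 0 0 0.003 0" --pt "-1 0 0 0.001 0" --pt "-1 0 0 0 0"

```text
clock: 20.42
eef_pos: [505.4, 313.3, 9.3]
eef_rot: [3.141, -0.0, 1.761]
wrist_force: [0.0, 0.9, -1.7]
finger_gap: 53.7
finger_force: 20.0
```

arm_command --pt "-1 0 0 0.001 0" --pt "-1 0 0 0 0"

```text
clock: 20.68
eef_pos: [505.5, 313.4, 9.0]
eef_rot: [3.141, -0.0, 1.761]
wrist_force: [-3.5, -2.2, 9.7]
finger_gap: 53.5
finger_force: 20.0
```

It has touched the carton bottom, so I'll release and retreat.

arm_command --pt "0.4 0 0 0 0" --pt "0.6 0 0 0 0" --pt "0.8 0 0 0 0" --pt "0.8 0 0 0 0" --pt "0.8 0 0 0 0" --pt "0.8 0 0 -0.02 0" --pt "0.8 0 0 -0.04 0" --pt "0.8 0 0 -0.06 0" --pt "0.8 0 0 -0.06 0" --pt "0.8 0 0 -0.02 0" --pt "0.8 0 0 0 0" --pt "0.8 0 0 0 0"

```text
clock: 22.18
eef_pos: [504.9, 313.0, 207.1]
eef_rot: [-3.14, 0.0, 1.761]
wrist_force: [0.4, 0.1, -0.5]
finger_gap: 84.6
finger_force: 0.0
```

Run:
```python
from h import *
s=manip.read_state(); print(s['eef_pos'],s['finger_force'],s['finger_gap'])
redrect(shot('wrist','w7'),15,35)
```

```text
[504.9063523  312.99105593 207.09695073] 0.0 84.6119769500127
[ 239  144   39   63 1575] ((504.0384521484375, 314.4535217285156), (52.137535095214844, 87.9452133178711), 11.040392875671387) 25.605516186145678
```

View pics/w7.png

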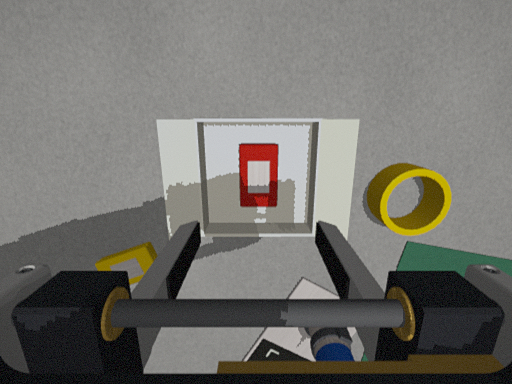

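The case lies flat at (258,175), centred on the bottom of the white carton, and the gripper is clear of it. Handing in.

```bash
python3 -c "
from cell import ticket; print(ticket.sign_off())"
```

```text
the job is handed in; nothing more can be done
None
```

I placed the case in the bay, pressed the cap fully down and saw it spring back, then set the case flat in the white carton; the job was handed in at about 22 s, with no verdict returned.

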